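# Prop up the larger pattern board

## Robot

A 7-joint arm with a two-finger parallel gripper is mounted at the origin on the work surface. World frame = base frame: x ahead of the robot, y to its left, z up, the work surface at z = 0. Lengths are in m, angles in rad, forces in N, time in s.
With the tool pointing down it reaches from about 0.35 to 0.775 m from the base axis. Payload 3.1 kg.
Tool frame: the origin (TCP) lies midway between the tips of the shut fingers; the grasp point (between the pads) lies 19 mm behind it (grasp_offset is the distance from the TCP to the grasp point, in m); z points along the fingers, y is the line along which they close (so a half turn about z gives the same grasp; the last joint's range is limited). The gripper opens to 85 mm and grips with 20 to 120 N. Pads are 22 mm wide; open, the fingers measure 114 mm over their backs; the gripper's body (76 mm by 85 mm) begins 54 mm behind the grasp point. The pads swing forward as they close: fully open they stand 13 mm farther back than shut.
Start: joints at [1.103, 0.311, 0.014, 1.512, -0.004, 1.319, -0.027], TCP at [0.227, -0.501, 0.231] pointing down, gripper open.
Joint ranges: [-2.7, 2.7], [-0.3, 1.91], [-1.27, 1.3], [0.12, 2.57], [-1.44, 4.58], [0.2, 2.03], [-3.05, 3.05]. Speed limits (rad/s): [2.79, 2.79, 3.14, 3.14, 3.14, 3.14, 3.14].

## Interface

Orientations are given as a rotation vector (axis times angle).
In Python, from rig import * gives the robot as it stands.
- The arm moves only by the shell command python3 -m pendant 'ROWS' [FORCE]. ROWS is JSON, one flat list of numbers, 7 for each row, row after row: the opening in per cent of the stroke, from 0 (shut) to 100 (fully open), then the shift along the tool's x, y, z in m, then the turn, a rotation vector about the tool's x, y, z in rad. A call has 1 to 10 rows; each row shifts and turns the commanded pose from where the row before left it, along the tool's axes as they then stand; what a row does not reach is not made up. A row lasts 1/8 s, in which the tool goes at most 62.5 mm and 10.7 degrees, less where a joint would pass 70% of its speed; a pose out of reach is approached as far as the arm can. A call is refused whole if a number of a shift passes 0.0625 or a number of a turn 0.188, either way. A call with a gripper value outside its range is refused whole. The fingers move at their own pace and stop on an object; FORCE is the grip in N (left out, the last holds). Time passes only in rows, so rows that do not move let the fingers close. It gives the time, the measured TCP pose, the force, the opening and the grip force at its end, in the units of the state.
- observe(): the state, without advancing time (a new reading comes with each control period).
- camera(name): name is "side" or "top"; returns the picture (480x640x3 uint8, red, green, blue); there is no depth.
- calibration(name): a dict with "K" (3x3 intrinsics, pixels), "dist_coeffs" ([k1, k2, p1, p2, k3] as OpenCV has them; the pictures are not rectified), "rvec" (rotation vector, rad) and "tvec" (3), from world to camera coordinates, as OpenCV has them. Camera axes: x right, y down, z forward; pixel columns grow to the right and rows downward; lengths in m; the calibration is good to about 2 mm. A picture is of the moment at which its call begins. calibration takes no time and is no camera call.
- close_job(): hands the job in; it is judged then, once.
Trained networks look in the newest picture that a camera, given by its name, has taken for a name from the list of things; names that differ only in an ending like _2 or _b are one class to them, and where a whole thing is asked for, a point or a joint stands for the part that bears it (a point fixed in the world has none). Each returns a list of dicts, best first, with "score" (0 to 1); they miss things now and then, are a little off and sometimes report something else, mostly with a low value. They report only what shows in the picture. A call takes as long as a camera call.
- cut_out(query, camera): "region" (480x640 bool, what is visible of it) and "bbox" ([left, top, right, bottom] in pixels, round what is visible of it).
The state is a dict: "clock": time; "joints": joint angles; "qvel": joint speeds; "effort": joint torques, N m; "tool_pos": TCP position; "ee_rot": TCP orientation; "force": force on the tool from outside, world axes, zero at the start; "moment": the same for the moment, N m; "grip_width": finger opening in m; "grip_force": force on a finger pad.
Only numpy, scipy, OpenCV 4.12 (cv2) and the standard library are available. Lean on these libraries where they do the work, as an engineer would, in place of code of your own. Each camera call takes 0.05 s, during which the arm holds its last target. There are 200 camera calls.

## Task

Two sloping pattern boards lie flat on the leatherworker's bench, each with a spring-loaded prop leg folded underneath. Take the leg of the larger board by the grip that sticks out beside the board and swing it up and over, away from the board's hinged near edge, past its dead centre until it locks and the board stands sloping on it. Let go of it and leave the smaller board folded flat.

Things in the scene. Friction and masses are not known exactly. Their poses are not given: they have to be found in the camera images.
- large_grip (a point): Centre of the grip on the LARGER board's leg: level, freely turning dark steel sleeve, 16 mm diameter, 50 mm long, at the board's right (seen from the robot). Point: 43 mm out from the board's side edge (sleeve spans 18 to 68 mm), 36 mm above the bench at start, nothing under it. Axes while folded: x level, from the hinged near edge to the far edge; y along the sleeve to the board; z up.
- large_leg (a joint): Leg angle, rad: 0 folded (start). Below dead centre, about 0.95, spring and board drive it back to 0; from about 1.1 it carries itself on to the stop at 1.37 and stays locked. Its axis is parallel to the grip's y: from the folded grip point 79 mm along +x and 11 mm down. So the grip runs an 80 mm arc, up and over, ending 74 mm along +x and 69 mm higher. Takes up to about 15 N at the grip.
- large_board (a joint): Angle of the larger board about its near edge, rad: 0 flat, about 0.44 standing on the locked leg, 0.49 as the leg passes dead centre; the leg lifts it. Plywood, 240 mm (x) by 200 mm wide, 10 mm thick, top 53 mm above the bench when flat, centre 49 mm along +x and 143 mm along +y from the folded grip point. Its frame is fixed to the bench.
- small_grip (a point): Centre of the like grip (16 by 50 mm sleeve, 36 mm above the bench) of the SMALLER board, 165 by 130 mm, which looks alike and must be left folded flat. Axes as for the larger one.

How it is judged:
At the end, for the whole second after the job is handed in: The larger board's leg is locked past dead centre (joint above 1.25 rad) and at rest, the larger board stands on it at 0.38 to 0.52 rad, and the smaller board's grip is within 15 mm of where it started (value of joint large_leg above 1.25 rad and value of joint large_board between 0.38 and 0.52 rad and velocity of joint large_leg between -0.1 and 0.1 rad/s and velocity of joint large_board between -0.1 and 0.1 rad/s and distance of small_grip from where it was at the start of the episode below 0.015 m); the robot touches nothing.
It fails at once if the smaller board's leg is swung (its grip more than 30 mm from its start) (distance of small_grip from where it was at the start of the episode above 0.03 m).
It also fails if it takes over 40 s, if anything falls off the work surface, if the arm or the gripper's body presses on something with over 40 N, if the wrist force passes 120 N, or if a joint passes its speed limit or range.

## Working session

There is one attempt and no reset: what is moved stays moved. The work goes in short steps, Python scripts to look and compute and a shell command to move; the robot and the scene stay as the last step left them, time stands still between calls to the robot, and variables do not carry over. Pictures are saved under pics/ and viewed, at most 10 in all, crops included, and the job is handed in when it is done.

```bash
mkdir -p pics; python3 - <<'E'
from rig import *
import cv2, numpy as np
for c in ["top","side"]:
    im=camera(c).copy()
    for q in ["large_grip","small_grip","large_board"]:
        for d in cut_out(q,c)[:3]:
            m=d["region"]; v,u=np.nonzero(m); print(c,q,round(d["score"],2),d["bbox"],u.mean().round(1),v.mean().round(1))
    cv2.imwrite(f"pics/{c}0.png",im[:,:,::-1])
    k=calibration(c); print(k)
print(observe())
E
```

```text
top large_grip 0.66 [233.0, 241.4, 265.5, 249.4] 252.2 245.9
top small_grip 0.52 [395.8, 225.1, 431.4, 238.5] 412.9 231.5
top large_board 0.93 [128.3, 168.8, 242.8, 305.0] 182.0 235.2
{'K': array([[520.27868708,   0.        , 311.19563422],
       [  0.        , 520.27868708, 243.01475021],
       [  0.        ,   0.        ,   1.        ]]), 'dist_coeffs': array([-0.14041202,  0.        ,  0.        ,  0.        ,  0.        ]), 'rvec': array([ 2.20265241, -2.17497892,  0.09288981]), 'tvec': array([-0.02524456,  0.51143398,  1.06851559])}
side large_grip 0.85 [262.6, 285.0, 280.9, 316.3] 271.6 299.0
side large_board 0.73 [57.3, 289.2, 310.5, 466.7] 191.5 373.2
{'K': array([[456.70633635,   0.        , 321.57223186],
       [  0.        , 456.70633635, 238.85764803],
       [  0.        ,   0.        ,   1.        ]]), 'dist_coeffs': array([0.02314721, 0.        , 0.        , 0.        , 0.        ]), 'rvec': array([ 0.66155287, -2.54441096,  1.24993011]), 'tvec': array([0.41176226, 0.21505785, 0.58557916])}
{'clock': 0.4, 'joints': array([ 1.10330485,  0.31103121,  0.01403472,  1.51172597, -0.00438475,
        1.31923273, -0.02718675]), 'qvel': array([-0.00117749, -0.00171903,  0.00051183, -0.00149443, -0.00107339,
       -0.00030756,  0.00075558]), 'effort': array([-4.49458685e-04, -3.79326260e+01,  1.45458500e-01, -2.30486691e+01,
        1.20987403e-02,  5.20554953e-03,  2.79970999e-05]), 'tool_pos': array([ 0.22713375, -0.50079547,  0.23114038]), 'ee_rot': array([-3.07030958e+00, -6.63808324e-01,  2.11113054e-04]), 'force': array([-1.0760563 ,  0.25409809, -0.41773928]), 'moment': array([-0.02198502, -0.00918659, -0.00666677]), 'grip_force': 0.0, 'grip_width': 0.08548720545440221}
```

View pics/top0.png

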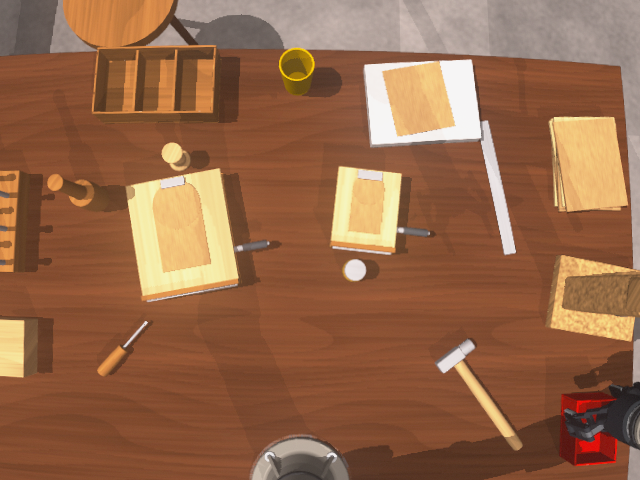

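View pics/side0.png

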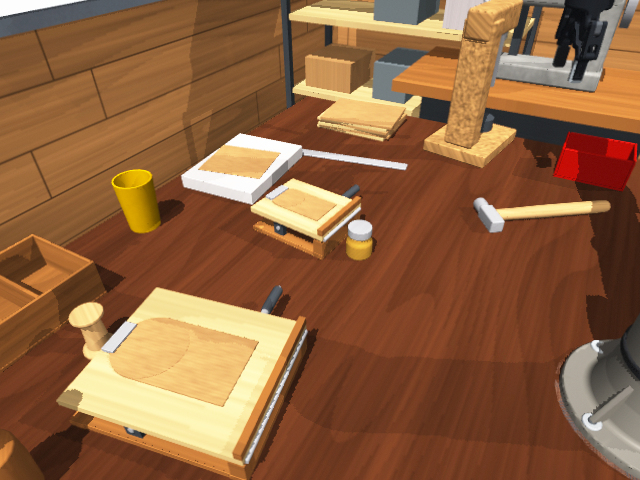

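The top view shows the large board at left (corners about (127,187), (219,169), (239,283), (143,297)), with its grip at (238..270, 246). The small board is at (367,210), with its grip at (414,232). In the side view the large grip is at (272,299).

```bash
cat > h.py <<'E'
from rig import *
import cv2, numpy as np
from scipy.spatial.transform import Rotation as R
def ray(c,uv):
    k=calibration(c); r=cv2.Rodrigues(k["rvec"])[0]
    p=cv2.undistortPoints(np.array([[uv]],float),k["K"],k["dist_coeffs"])[0,0]
    return -r.T@k["tvec"], r.T@np.array([p[0],p[1],1])
def plane(c,uv,z):
    o,d=ray(c,uv); return o+d*(z-o[2])/d[2]
def proj(c,P):
    k=calibration(c); return cv2.projectPoints(np.array(P,float).reshape(-1,1,3),k["rvec"],k["tvec"],k["K"],k["dist_coeffs"])[0][:,0]
E
python3 - <<'E'
from h import *
C=[plane("top",p,.053)[:2] for p in [(127,187),(219,169),(239,283),(143,297)]]
print(np.round(C,4))
f=lambda a,b:np.degrees(np.arctan2(*(b-a)[::-1]))
print("x-dir from right,left edge",f(C[2],C[1]),f(C[3],C[0]),"y-dir",f(C[2],C[3]),f(C[1],C[0]))
print([np.linalg.norm(C[i]-C[(i+1)%4]) for i in range(4)])
for n in ["top"]:
  for q in ["large_grip","small_grip"]:
    m=cut_out(q,n)
    if not m: continue
    v,u=np.nonzero(m[0]["region"]); P=np.array([plane(n,(a,b),.036)[:2] for a,b in zip(u,v)])
    c=P.mean(0); w=np.linalg.svd(P-c)[2][0]; t=(P-c)@w
    print(q,c,np.degrees(np.arctan2(w[1],w[0])),t.min(),t.max())
m=C;cen=np.mean(C,0);print("cen",cen)
for s in [f(C[2],C[1])]:
  for th in [5,8,10,12]:
    r=np.radians(th);x=np.array([np.cos(r),np.sin(r)]);y=np.array([-x[1],x[0]])
    print(th,"grip from centre",cen-.049*x-.143*y)
d=cut_out("large_grip","side")
if d:
  v,u=np.nonzero(d[0]["region"]);print(u.mean(),v.mean(),plane("side",(u.mean(),v.mean()),.036))
s=observe();print(R.from_rotvec(s["ee_rot"]).as_matrix().round(3))
im=camera("top");cv2.imwrite("pics/c1.png",cv2.resize(im[150:320,110:310,::-1],None,fx=3.5,fy=3.5))
E
```

```text
[[0.6207 0.3652]
 [0.6594 0.1731]
 [0.4264 0.1262]
 [0.3945 0.3227]]
x-dir from right,left edge 11.382403968568 10.638367514448028 y-dir 99.22177419582015 101.39328883705527
[np.float64(0.1958637111520922), np.float64(0.23768785237888534), np.float64(0.19899402880227868), np.float64(0.23016774250612432)]
large_grip [0.50296292 0.1028371 ] -79.78972790890437 -0.038627972455503486 0.033492543186136654
small_grip [ 0.53720643 -0.22965863] -95.5378327049685 -0.036044137782726166 0.03415938838779806
cen [0.5252671  0.24679796]
5 grip from centre [0.48891683 0.10007148]
8 grip from centre [0.49664572 0.09837014]
10 grip from centre [0.50184321 0.09746169]
12 grip from centre [0.50706924 0.09673518]
271.6175438596491 298.95438596491226 [0.50363499 0.09857566 0.036     ]
[[ 0.911  0.413 -0.   ]
 [ 0.413 -0.911 -0.   ]
 [-0.    -0.    -1.   ]]
```

View pics/c1.png

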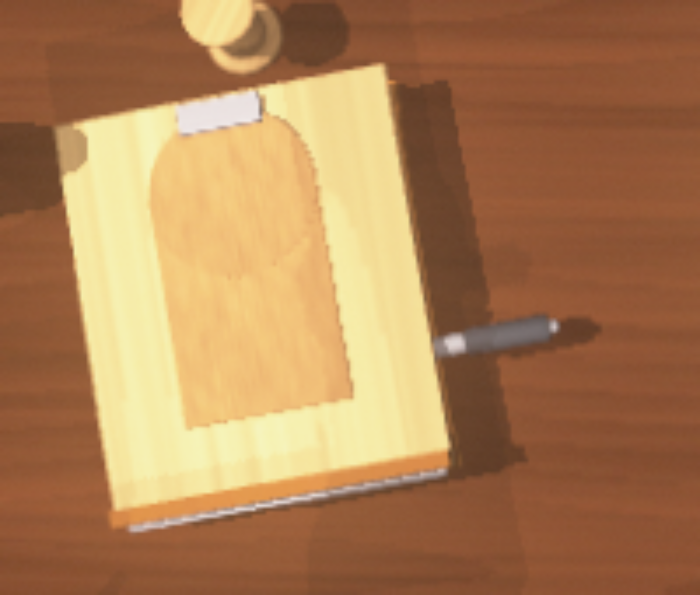

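```bash
python3 -m pendant '[70,0.052,-0.005,0,0,0,-0.095, 70,0.052,-0.005,0,0,0,-0.095, 70,0.052,-0.005,0,0,0,-0.095, 70,0.052,-0.005,0,0,0,-0.095, 70,0.052,-0.005,0,0,0,-0.095, 70,0.051,-0.005,0,0,0,-0.095, 70,0.051,-0.005,0,0,0,-0.095, 70,0.05,-0.005,0,0,0,-0.095, 70,0.05,-0.005,0,0,0,-0.095, 70,0.05,-0.005,0,0,0,-0.095]' 30
python3 -m pendant '[70,0.05,-0.005,0,0,0,-0.095, 70,0.05,-0.005,0,0,0,-0.095, 70,0.05,-0.005,0,0,0,-0.095,70,0,0,0,0,0,0,70,0,0,0,0,0,0]'
cat > st.py <<'E'
from h import *
s=observe(); M=R.from_rotvec(s["ee_rot"]).as_matrix()
G=plane("top",(256.3,245.5),.036); t=np.radians(10.8); X=np.array([np.cos(t),np.sin(t),0]);Y=np.array([-X[1],X[0],0])
G=G-.003*Y; T=G-[0,0,.019]
print("G",G,"tcp",s["tool_pos"],"shift in tool",(M.T@(T-s["tool_pos"])).round(4))
W=np.c_[X,-Y,[0,0,-1]]; W=np.c_[-W[:,1]*-1,X,[0,0,-1]]; W[:,0]=np.cross(X,[0,0,-1])
print("turn",R.from_matrix(M.T@W).as_rotvec().round(4),s["joints"].round(2),s["clock"],s["force"].round(1))
E
python3 st.py
```

```text
clock: 1.85
tool_pos: [0.5174, -0.0975, 0.2314]
ee_rot: [2.424, 1.998, 0.001]
force: [0.0, 0.5, 1.1]
grip_width: 0.0596
grip_force: 0.0
clock: 2.48
tool_pos: [0.517, 0.0505, 0.2313]
ee_rot: [2.119, 2.318, -0.001]
force: [-0.0, -0.8, -0.8]
grip_width: 0.0598
grip_force: 0.0
G [0.50441395 0.09134991 0.036     ] tcp [0.51696324 0.05053194 0.23129035] shift in tool [ 0.042  -0.0089  0.2142]
turn [ 0.      0.0012 -0.099 ] [ 0.28  0.29 -0.53  1.58  0.15  1.31 -0.17] 2.475 [-0.  -0.8 -0.8]
```

```bash
python3 -m pendant '[70,0.042,-0.009,0,0,0,-0.099, 70,0,0,0.05,0,0,0, 70,0,0,0.05,0,0,0, 70,0,0,0.04,0,0,0,70,0,0,0,0,0,0,70,0,0,0,0,0,0]'
python3 st.py; python3 - <<'E'
from h import *
a=camera("side")[200:380,180:400,::-1]; b=camera("top")[150:320,150:350,::-1]
cv2.imwrite("pics/c2.png",np.hstack([cv2.resize(a,(400,327)),cv2.resize(b,(385,327))]))
E
```

```text
clock: 3.22
tool_pos: [0.5057, 0.0916, 0.0927]
ee_rot: [2.003, 2.418, 0.003]
force: [0.5, 0.4, -0.1]
grip_width: 0.0598
grip_force: 0.0
G [0.50441395 0.09134991 0.036     ] tcp [0.50570636 0.09156724 0.09274549] shift in tool [ 0.0001 -0.0015  0.0757]
turn [ 0.0027  0.0004 -0.0016] [ 0.2   0.41 -0.53  1.79  0.25  1.   -0.24] 3.225 [ 0.5  0.4 -0.1]
```

View pics/c2.png

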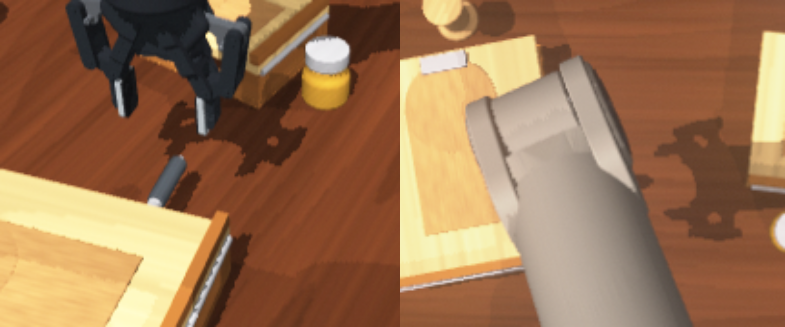

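The side crop (left half) shows the open fingers straddling the sleeve from above, with the sleeve tip at about (180,160) in the crop. I'll descend and close.

```bash
python3 -m pendant '[70,0,-0.001,0.04,0,0,0, 70,0,0,0.036,0,0,0, 70,0,0,0,0,0,0, 0,0,0,0,0,0,0, 0,0,0,0,0,0,0, 0,0,0,0,0,0,0, 0,0,0,0,0,0,0]' 40
python3 st.py; python3 - <<'E'
from h import *
a=camera("side")[200:380,180:400,::-1]
cv2.imwrite("pics/c3.png",cv2.resize(a,(660,540)))
E
```

```text
clock: 4.2
tool_pos: [0.5064, 0.0929, 0.0172]
ee_rot: [1.999, 2.418, 0.009]
force: [3.9, -0.1, 3.9]
grip_width: 0.0147
grip_force: 39.3
G [0.50441395 0.09134991 0.036     ] tcp [0.50636917 0.0928571  0.01722844] shift in tool [-0.0011 -0.0022  0.0002]
turn [ 0.007  -0.0001  0.0006] [ 0.16  0.52 -0.49  1.86  0.32  0.83 -0.3 ] 4.2 [ 3.9 -0.1  3.9]
```

View pics/c3.png

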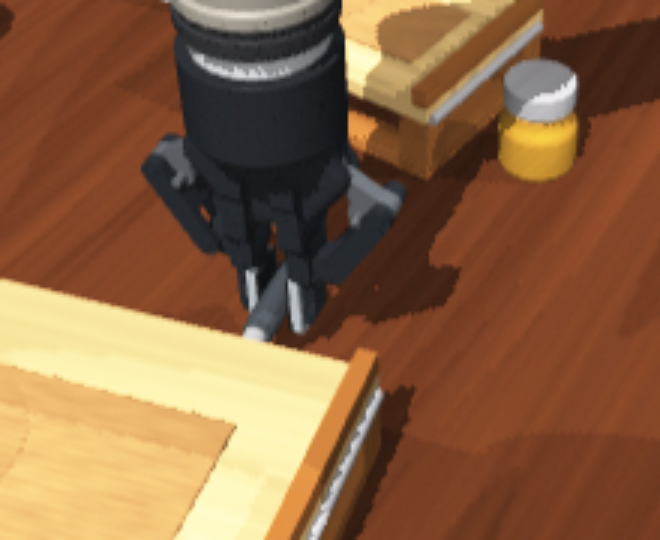

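```bash
python3 -m pendant '[0,0,0.002,-0.0107,0,0,0, 0,0,0.0037,-0.0102,0,0,0, 0,0,0.0051,-0.0097,0,0,0, 0,0,0.0063,-0.0089,0,0,0, 0,0,0.0074,-0.008,0,0,0,0,0,0,0,0,0,0]' 70
python3 st.py
```

```text
clock: 5.0
tool_pos: [0.5266, 0.097, 0.0615]
ee_rot: [-2.0, -2.42, 0.001]
force: [4.5, 2.0, -9.6]
grip_width: 0.0139
grip_force: 69.1
G [0.50441395 0.09134991 0.036     ] tcp [0.52660802 0.0969717  0.06154608] shift in tool [-0.0014 -0.0228  0.0446]
turn [-0.0016 -0.0008  0.001 ] [ 0.17  0.49 -0.51  1.76  0.29  0.96 -0.27] 5.0 [ 4.5  2.  -9.6]
```

```bash
python3 -m pendant '[0,0,0.0086,-0.0068,0,0,0, 0,0,0.0093,-0.0057,0,0,0, 0,0,0.01,-0.0043,0,0,0, 0,0,0.0105,-0.0029,0,0,0, 0,0,0.011,-0.0014,0,0,0,0,0,0,0,0,0,0]'
python3 st.py
```

```text
clock: 5.75
tool_pos: [0.579, 0.1072, 0.0861]
ee_rot: [2.0, 2.418, 0.008]
force: [0.5, 1.7, 6.9]
grip_width: 0.0142
grip_force: 71.1
G [0.50441395 0.09134991 0.036     ] tcp [0.57896916 0.10720341 0.08614688] shift in tool [-0.0016 -0.0766  0.0687]
turn [ 0.0062 -0.0008  0.0002] [ 0.14  0.55 -0.5   1.59  0.29  1.06 -0.26] 5.75 [0.5 1.7 6.9]
```

```bash
python3 -m pendant '[60,0,0,0,0,0,0, 60,0,0,0,0,0,0, 60,0,0,0,0,0,0, 60,0,0,0,0,0,0,60,0,0,-0.03,0,0,0,60,0,0,-0.05,0,0,0,60,0,0,-0.05,0,0,0,60,-0.05,0,-0.03,0,0,0,60,-0.06,0,0,0,0,0,60,0,0,0,0,0,0]'
python3 - <<'E'
from h import *
cv2.imwrite("pics/s4.png",camera("side")[:,:,::-1])
E
```

```text
clock: 7.0
tool_pos: [0.5973, -0.0112, 0.2435]
ee_rot: [2.015, 2.405, -0.007]
force: [-1.1, 0.1, 0.6]
grip_width: 0.051
grip_force: 0.0
```

View pics/s4.png

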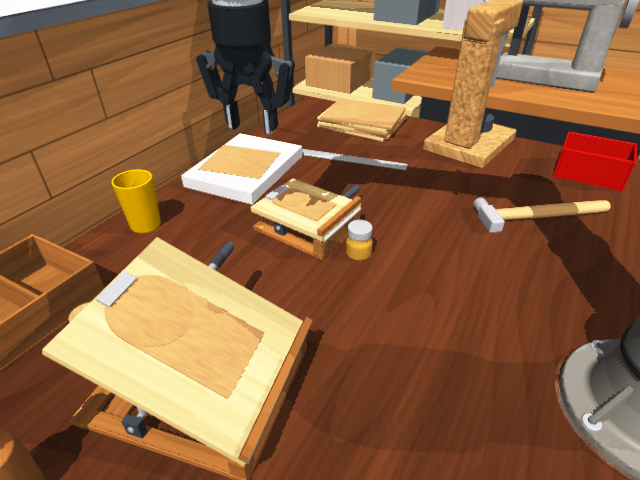

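The side view shows the large board standing sloped on its leg, with the grip now at (220,257). The small board is still flat at (305,205), and the gripper is clear of everything.

```bash
python3 -c "
from rig import *
print(close_job())"
```

```text
the job is handed in; nothing more can be done
None
```

The larger board stands sloping on its leg, which I swung over to its stop and let go, and the smaller board is still flat. The job is handed in, but no pass or fail result came back.

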